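# Put the washed cutlery away in the cutlery tray

### The arm

A 6-joint arm with a two-finger parallel gripper is mounted at the origin on the work surface. World frame = base frame: x ahead of the robot, y to its left, z up, the work surface at z = 0. Lengths are in mm, angles in degrees, forces in N, time in s.
With the tool pointing down it reaches from about 300 to 850 mm from the base axis. Payload 4.2 kg.
Tool frame: the origin (TCP) lies at the very end of the fingers, on their centre line; the grasp point (between the pads) lies 19 mm behind it; z points along the fingers, y is the direction in which the jaws open and shut (so a half turn about z gives the same grasp; the last joint's range is limited). The gripper opens to 91 mm and grips with 3 to 60 N. Pads are 32 mm wide; open, the fingers measure 118 mm over their backs; the gripper's body (76 mm by 178 mm) begins 60 mm behind the grasp point.
Start: joints at [-72.25, 18.312, 89.639, -0, 72.044, -1.146], TCP at [186.219, -544.027, 213.976] pointing down, gripper open.
Joint ranges: [-177.97, 177.97], [-48.28, 115.42], [12.27, 149.76], [-77.06, 257.06], [2.81, 150.46], [-146.56, 146.56]. Speed limits (degrees/s): [147.25, 147.25, 180, 180, 180, 180].

### API

Orientations are given as [roll, pitch, yaw] about the fixed x, y, z axes, in that order (R = Rz(yaw) Ry(pitch) Rx(roll)).
In Python, from workcell import monitor, eyes, job gives the robot as it stands.
- The arm moves only by the tool move_arm, never from a script. Its argument "increments" is a list that holds one entry, the list of rows, each a list of 7 numbers: the opening, from 0 (shut) to 1 (fully open), then the shift along the tool's x, y, z in cm, then the turn, a rotation vector about the tool's x, y, z in rad. In form: [[[jaw, x, y, z, ax, ay, az], ...]]. A call has 1 to 12 rows; each row shifts and turns the pose as measured when the row begins, along the tool's axes as they then stand; what a row does not reach is not made up. A row lasts 1/8 s, in which the tool goes at most 62.5 mm and 10.7 degrees, less where a joint would pass 70% of its speed; a pose out of reach is approached as far as the arm can. A call is refused whole if a number of a shift passes 6.25 or a number of a turn 0.188, either way. A call with a gripper value outside its range is refused whole. The fingers move at their own pace and stop on an object; "force" is the grip in N (left out, the last holds). Time passes only in rows, so rows that do not move let the fingers close. It gives the time, the measured TCP pose, the force and the opening at its end, in the units of the state.
- monitor.state(): the state, without advancing time (a new reading comes with each control period).
- eyes.grab_frame(name): name is "scene" or "side" or "wrist"; returns a dict with "color" (384x512x3 uint8, red, green, blue), "z_map" (384x512 float32, mm along the optical axis (not along the pixel's ray), 0 where there is no reading), "camera_matrix" (3x3 intrinsics, pixels), "dist_coeffs" ([k1, k2, p1, p2, k3] as OpenCV has them; the pictures are not rectified), "rvec" (rotation vector, rad) and "tvec" (3), from world to camera coordinates, as OpenCV has them. Camera axes: x right, y down, z forward; pixel columns grow to the right and rows downward; lengths in mm; the calibration is good to about 2 mm. A picture is of the moment at which its call begins.
- job.job_done(): hands the job in, once; it reports no verdict.
The state is a dict: "time_s": time; "qpos": joint angles; "qvel": joint speeds; "effort": joint torques, N m; "ee_pos": TCP position; "ee_rot": TCP orientation; "force": force on the tool from outside, world axes, zero at the start; "torque": the same for the moment, N m; "gripper_width": finger opening in mm.
Only numpy, scipy, OpenCV 4.12 (cv2) and the standard library are available. Lean on these libraries where they do the work, as an engineer would, in place of code of your own. Each camera call takes 0.05 s, during which the arm holds its last target. There are 200 camera calls.

### The job

Put the washed cutlery from the drying mat away in the cutlery tray: lay the fork, the knife, the tablespoon and the teaspoon each in the bin that already holds one of its own kind, lying flat on the bottom along the length of the bin. Leave the goblet and the blue-lidded food box standing where they are.

Things in the scene. Friction and masses are not known exactly. Their poses are not given: they have to be found in the camera images.
- fork: dinner fork on the drying mat: four steel tines, 195 mm long, head 24.5 mm wide; black handle 97 mm long, 15 mm wide, 10 mm high, spanning x = -97 to 0 mm. Lies flat on the 4 mm thick fixed mat. Origin: underside, half way along the piece; x along it to the head, z up. It balances 27 mm behind the origin: grip the handle there.
- knife: table knife on the drying mat: flat steel blade 16 to 18 mm wide, 205 mm long in all; black handle 97 mm long, 16 mm wide, 10 mm high, spanning x = -102 to -5 mm. Lies flat on the 4 mm thick fixed mat. Origin: underside, half way along the piece; x along it to the head, z up. It balances 30 mm behind the origin: grip the handle there.
- tablespoon: tablespoon on the drying mat, the larger of the two spoons: 195 mm long, bowl 58 x 36 mm; black handle 97 mm long, 15 mm wide, 10 mm high, spanning x = -97 to 0 mm. Lies flat on the 4 mm thick fixed mat. Origin: underside, half way along the piece; x along it to the head, z up. It balances 22 mm behind the origin: grip the handle there.
- teaspoon: teaspoon on the drying mat, the smaller of the two spoons: 140 mm long, bowl 40 x 26 mm; black handle 72 mm long, 13 mm wide, 9 mm high, spanning x = -70 to +2 mm. Lies flat on the 4 mm thick fixed mat. Origin: underside, half way along the piece; x along it to the head, z up. It balances 16 mm behind the origin: grip the handle there.
- fork_bin: grey open bin; of four alike, the one with a fork in it. 248 x 98 x 42 mm outside, 2.5 mm walls and floor, fixed in a wooden tray. Origin: centre of underside, 8 mm above the table; x along it, away from the robot, y to the left, z up. The stored fork is loose, like that on the mat, parallel to x, 26 mm to +y of the middle, handle to the robot; the -y half is free.
- knife_bin: grey open bin; of four alike, the one with a knife in it. 248 x 98 x 42 mm outside, 2.5 mm walls and floor, fixed in a wooden tray. Origin: centre of underside, 8 mm above the table; x along it, away from the robot, y to the left, z up. The stored knife is loose, like that on the mat, parallel to x, 26 mm to +y of the middle, handle to the robot; the -y half is free.
- tablespoon_bin: grey open bin; of four alike, the one with a tablespoon in it. 248 x 98 x 42 mm outside, 2.5 mm walls and floor, fixed in a wooden tray. Origin: centre of underside, 8 mm above the table; x along it, away from the robot, y to the left, z up. The stored tablespoon is loose, like that on the mat, parallel to x, 26 mm to +y of the middle, handle to the robot; the -y half is free.
- teaspoon_bin: grey open bin; of four alike, the one with a teaspoon in it. 248 x 98 x 42 mm outside, 2.5 mm walls and floor, fixed in a wooden tray. Origin: centre of underside, 8 mm above the table; x along it, away from the robot, y to the left, z up. The stored teaspoon is loose, like that on the mat, parallel to x, 26 mm to +y of the middle, handle to the robot; the -y half is free.
- goblet: bystander: steel wine goblet standing on the counter, 145 mm high, 74 mm wide; origin at the centre of its foot, z up
- lunch_box: bystander: clear food box with a blue lid, 140 x 200 x 91 mm high; origin at the centre of its underside, z up
Things that resemble listed ones, but are neither listed nor needed, are in the scene too. What is shaped like the fork but red is not meant.

How it is judged (in metres and radians):
At the end, for the whole second after the job is handed in: Each loose piece rests in the bin of its kind: middle within 60 mm (lengthwise) and 45 mm (across) of the bin's centre, at most 30 mm above its underside, within 0.25 rad of its length, 0.14 rad of level. On top of the stored piece is fine. Goblet and box: moved < 30 mm, tilted < 0.3 rad (x of fork in the frame of fork_bin between -0.06 and 0.06 m and y of fork in the frame of fork_bin between -0.045 and 0.045 m and z of fork in the frame of fork_bin between -0.005 and 0.03 m and angle between fork's own x axis and vertical between 1.43 and 1.71 rad and angle between the x axis of fork and the x axis of fork_bin, either way round below 0.25 rad and linear speed of each of fork, knife, tablespoon, teaspoon below 0.02 m/s and angular speed of each of fork, knife, tablespoon, teaspoon below 0.2 rad/s and x of knife in the frame of knife_bin between -0.06 and 0.06 m and y of knife in the frame of knife_bin between -0.045 and 0.045 m and z of knife in the frame of knife_bin between -0.005 and 0.03 m and angle between knife's own x axis and vertical between 1.43 and 1.71 rad and angle between the x axis of knife and the x axis of knife_bin, either way round below 0.25 rad and x of tablespoon in the frame of tablespoon_bin between -0.06 and 0.06 m and y of tablespoon in the frame of tablespoon_bin between -0.045 and 0.045 m and z of tablespoon in the frame of tablespoon_bin between -0.005 and 0.03 m and angle between tablespoon's own x axis and vertical between 1.43 and 1.71 rad and angle between the x axis of tablespoon and the x axis of tablespoon_bin, either way round below 0.25 rad and x of teaspoon in the frame of teaspoon_bin between -0.06 and 0.06 m and y of teaspoon in the frame of teaspoon_bin between -0.045 and 0.045 m and z of teaspoon in the frame of teaspoon_bin between -0.005 and 0.03 m and angle between teaspoon's own x axis and vertical between 1.43 and 1.71 rad and angle between the x axis of teaspoon and the x axis of teaspoon_bin, either way round below 0.25 rad and not (distance of goblet from where it was at the start of the episode above 0.03 m or angle between goblet's own z axis and vertical above 0.3 rad) and not (distance of lunch_box from where it was at the start of the episode above 0.03 m or angle between lunch_box's own z axis and vertical above 0.3 rad)); the robot touches nothing.
It fails at once if the goblet is knocked over or shoved more than 30 mm (distance of goblet from where it was at the start of the episode above 0.03 m or angle between goblet's own z axis and vertical above 0.3 rad).
It fails at once if the food box is knocked over or shoved more than 30 mm (distance of lunch_box from where it was at the start of the episode above 0.03 m or angle between lunch_box's own z axis and vertical above 0.3 rad).
It also fails if it takes over 120 s, if anything falls off the work surface, if the arm or the gripper's body presses on something with over 40 N, if the wrist force passes 120 N, or if a joint passes its speed limit or range.

## Working session

There is one attempt and no reset: what is moved stays moved. The work goes in short steps, Python scripts to look and compute and a tool call to move; the robot and the scene stay as the last step left them, time stands still between calls to the robot, and variables do not carry over. Pictures are saved under pics/ and viewed, about 12 in all and at most 16, crops included, and the job is handed in when it is done.

Besides the shell and the picture viewer there is one more tool, called after "Request:" by a JSON object that holds its "op" and its "data", one argument or row to a line. move_arm: Moves the arm, as the interface text tells. Its arguments: {"type":"object","properties":{"increments":{"type":"array"},"force":{"type":"number"}},"required":["increments"]}

```bash
ls; mkdir -p pics; python3 - <<'E'
from workcell import monitor, eyes
import cv2,pickle
print(monitor.state())
for n in ["scene","side"]:
    f=eyes.grab_frame(n); pickle.dump(f,open(f"{n}0.pkl","wb"))
    cv2.imwrite(f"pics/{n}0.png",cv2.resize(f["color"][:,:,::-1],(800,600),interpolation=cv2.INTER_CUBIC))
    print(n,f["camera_matrix"],f["dist_coeffs"],f["rvec"],f["tvec"],(f["z_map"]>0).mean())
E
```

```text
pics
{'time_s': 0.0, 'qpos': array([-7.22505964e+01,  1.83502855e+01,  8.97078609e+01, -2.34705365e-03,
        7.20437382e+01, -1.14540690e+00]), 'qvel': array([ 0.05439705, -0.03115932, -0.0188256 ,  0.139451  ,  0.04952942,
        0.0249705 ]), 'effort': array([-8.37365660e-04, -4.12459803e+01, -2.31971365e+01,  7.26557407e-02,
        4.57810645e-02, -1.49734869e-04]), 'ee_pos': array([ 186.03780405, -543.52275091,  213.12401977]), 'ee_rot': array([-1.79898091e+02,  1.94347840e-04,  1.88955362e+01]), 'force': array([ 0.32042266, -0.54739738,  0.38967105]), 'torque': array([-0.01913897,  0.01086046, -0.02456006]), 'gripper_width': 90.95753621731656}
scene [[398.44086875   0.         254.0582604 ]
 [  0.         398.44086875 191.77846422]
 [  0.           0.           1.        ]] [-0.09059657  0.          0.          0.          0.        ] [ 0.97604936  2.39795336 -1.08161332] [ 290.43444395 -128.48512275 1844.88258539] 0.994720458984375
side [[351.16905356   0.         252.18139676]
 [  0.         351.16905356 188.18838414]
 [  0.           0.           1.        ]] [0.02723627 0.         0.         0.         0.        ] [ 2.4062657  -0.15354077  0.03686155] [-405.3786193    88.19517611 1287.7194727 ] 0.9960123697916666
```

View pics/scene0.png

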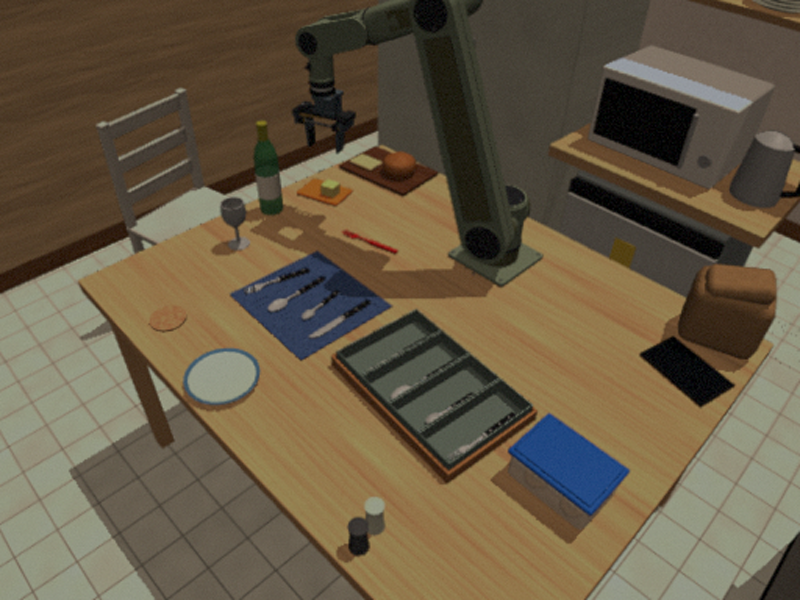

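View pics/side0.png

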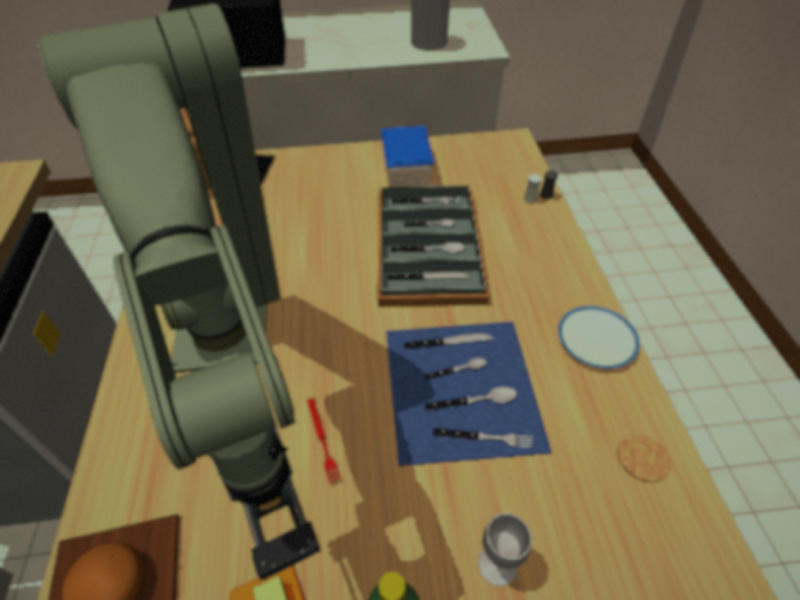

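```bash
cat > h.py <<'E'
import numpy as np,cv2
from scipy.spatial.transform import Rotation as Ro
def proj(f,P):
    return cv2.projectPoints(np.asarray(P,float).reshape(-1,1,3),np.array(f["rvec"],float),np.array(f["tvec"],float),f["camera_matrix"],np.array(f["dist_coeffs"],float))[0].reshape(-1,2)
def cast(f,px,z):
    u=cv2.undistortPoints(np.asarray(px,float).reshape(-1,1,2),f["camera_matrix"],np.array(f["dist_coeffs"],float)).reshape(-1,2)
    R=cv2.Rodrigues(np.array(f["rvec"],float))[0]; t=np.ravel(f["tvec"]); c=-R.T@t
    d=np.c_[u,np.ones(len(u))]@R
    return c+d*((z-c[2])/d[:,2])[:,None]
def pieces(f,z=9,amin=60):
    """non-blue blobs inside the blue mat -> list of (tail/head axis)"""
    hsv=cv2.cvtColor(f["color"],cv2.COLOR_RGB2HSV)
    blue=((abs(hsv[...,0].astype(int)-112)<14)&(hsv[...,1]>110)).astype(np.uint8)
    return blue,hsv
E
python3 - <<'E'
import pickle,cv2,numpy as np
from h import *
f=pickle.load(open("side0.pkl","rb"))
s=.64
for n,p in dict(fork=(480,437),tsp=(475,400),tea=(455,367),knife=(448,341)).items():
    print(n,cast(f,np.array([p])*s,9).round())
for n,p in dict(fork=[(433,432),(533,442)],tbsp=[(426,405),(517,395)],tea=[(425,376),(487,362)],knife=[(404,345),(493,337)]).items():
    q=cast(f,np.array(p)*s,9); d=q[1]-q[0]; print(n,q.round()[:,:2],np.hypot(*d[:2]).round(),np.degrees(np.arctan2(d[1],d[0])).round(1))
for n,p in dict(tray=[(380,189),(470,187),(380,300),(488,299)],).items(): print(n,cast(f,np.array(p)*s,50).round())
for n,p in dict(goblet=[(497,570)],box=[(412,185)]).items(): print(n,cast(f,np.array(p)*s,0).round())
c=f["color"][195:310,235:365,::-1]; a=cv2.resize(c,None,fx=4.5,fy=4.5,interpolation=cv2.INTER_CUBIC)
c=f["color"][110:200,235:320,::-1]; b=cv2.resize(c,None,fx=2.4,fy=2.4,interpolation=cv2.INTER_CUBIC)
im=np.zeros((max(a.shape[0],b.shape[0]),a.shape[1]+b.shape[1],3),np.uint8); im[:a.shape[0],:a.shape[1]]=a; im[:b.shape[0],a.shape[1]:]=b
cv2.imwrite("pics/crop1.png",im); print(im.shape)
E
```

```text
fork [[ 538. -345.    9.]]
tsp [[ 547. -262.    9.]]
tea [[ 521. -176.    9.]]
knife [[ 519. -104.    9.]]
fork [[ 448. -323.]
 [ 638. -369.]] 196.0 -13.6
tbsp [[ 444. -261.]
 [ 636. -262.]] 192.0 -0.3
tea [[ 453. -190.]
 [ 594. -172.]] 142.0 7.4
knife [[ 419. -102.]
 [ 623. -106.]] 204.0 -1.2
tray [[420. 421.  50.]
 [674. 394.  50.]
 [377.   4.  50.]
 [626. -27.  50.]]
goblet [[ 513. -583.    0.]]
box [[523. 492.   0.]]
(518, 789, 3)
```

View pics/crop1.png

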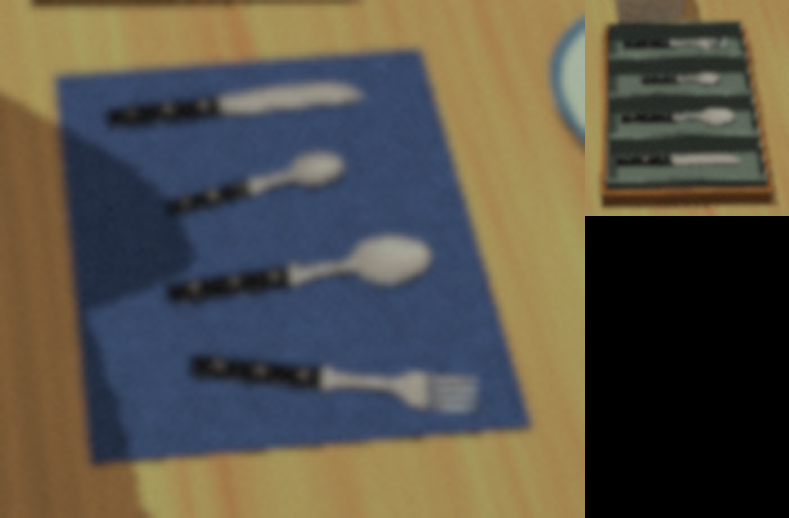

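```bash
cat >> h.py <<'E'
def to(x,y,z,yaw,n=None):
    from workcell import monitor
    s=monitor.state(); R=Ro.from_euler('xyz',s["ee_rot"],degrees=True)
    T=Ro.from_euler('xyz',[180,0,yaw],degrees=True)
    d=R.inv().apply(np.array([x,y,z])-s["ee_pos"])/10; r=(R.inv()*T).as_rotvec()
    print("at",s["ee_pos"].round(1),s["ee_rot"].round(2),"w",round(s["gripper_width"],1),"t",round(s["time_s"],2),"| shift cm",d.round(2),"turn",r.round(3),"F",s["force"].round(1))
E
python3 -c "
from h import *
to(460,-220,300,0)"
```

```text
at [ 186.1 -543.6  213.2] [-179.91   -0.     18.89] w 91.3 t 0.1 | shift cm [ 36.4  -21.76  -8.65] turn [-0.002  0.     0.33 ] F [0.7 0.4 0.2]
```

Request:
{"op": "move_arm", "data": {
  "increments": [
    [[0.45,0,-2,-4,0,0,0],[0.45,0,-4,-4,0,0,0],[0.45,4.5,-4,0,0,0,0],[0.45,4.5,-2.5,0,0,0,0],[0.45,4.5,-2.5,0,0,0,0],[0.45,4.5,-2.5,0,0,0,0],[0.45,4.5,-2,0,0,0,0],[0.45,4.5,-2,0,0,0,0],[0.45,4.5,0,0,0,0,0],[0.45,4.5,0,0,0,0,0],[0.45,0,0,0,0,0,0.165],[0.45,0,0,0,0,0,0.165]]
  ],
  "force": 20
}}

```text
time_s: 1.6
ee_pos: [464.2, -212.6, 292.0]
ee_rot: [-179.6, 0.2, -0.7]
force: [-0.3, -0.3, -0.9]
gripper_width: 41.0
```

```bash
python3 - <<'E'
from workcell import eyes
import cv2,pickle
from h import *
f=eyes.grab_frame("wrist"); pickle.dump(f,open("wrist1.pkl","wb"))
cv2.imwrite("pics/wrist1.png",cv2.resize(f["color"][:,:,::-1],(800,600),interpolation=cv2.INTER_CUBIC))
R=cv2.Rodrigues(f["rvec"])[0]; print("cam",(-R.T@np.ravel(f["tvec"])).round(),R.round(2))
to(460,-220,300,0)
E
```

```text
cam [ 549. -215.  462.] [[-0.01 -1.   -0.01]
 [-0.95  0.01  0.3 ]
 [-0.3   0.01 -0.95]]
at [ 464.2 -212.7  291.9] [-179.56    0.24   -0.88] w 41.2 t 1.65 | shift cm [-0.41  0.73 -0.82] turn [-0.008  0.004 -0.015] F [0.5 0.8 0.4]
```

View pics/wrist1.png

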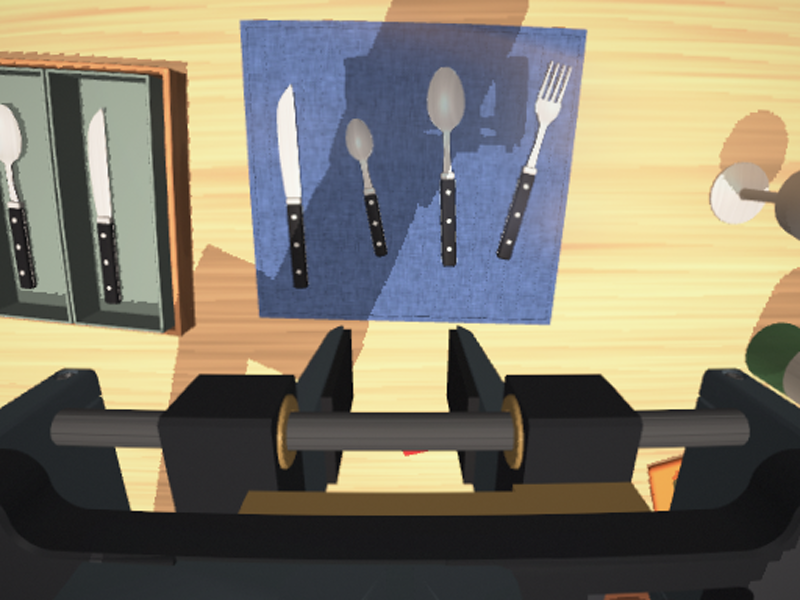

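```bash
python3 - <<'E'
import pickle
from h import *
f=pickle.load(open("wrist1.pkl","rb"))
s=.64
for n,a,b,g,z in [("knife",(301,287),(294,204),72,14),("tea",(381,255),(369,194),54,13),("tbsp",(449,266),(448,179),75,14),("fork",(503,258),(531,171),70,14),("stknife",(115,302),(104,220),102.5,20.5),("sttbsp",(30,288),(16,206),97.5,20.5)]:
    q=cast(f,np.array([a,b])*s,z)[:,:2]; d=q[1]-q[0]; L=np.hypot(*d); print(n,q.round(),"L",L.round(1),"grip/mid",(q[0]+d/L*g).round(1),"yaw",np.degrees(np.arctan2(d[1],d[0])).round(1))
q=cast(f,np.array([(172,330),(157,72),(72,322),(46,72)])*s,50);print("bin walls",q.round())
E
```

```text
knife [[ 418. -104.]
 [ 506. -103.]] L 88.5 grip/mid [ 489.9 -103.3] yaw 0.3
tea [[ 452. -191.]
 [ 515. -180.]] L 64.1 grip/mid [ 505.2 -181.9] yaw 9.6
tbsp [[ 440. -263.]
 [ 529. -260.]] L 89.7 grip/mid [ 514.6 -260.4] yaw 1.8
fork [[ 448. -320.]
 [ 537. -343.]] L 91.8 grip/mid [ 515.6 -337.3] yaw -14.7
stknife [[405. 104.]
 [495.  98.]] L 90.4 grip/mid [506.9  96.7] yaw -4.1
sttbsp [[422. 202.]
 [512. 194.]] L 90.6 grip/mid [518.9 193.5] yaw -4.9
bin walls [[383.  27.  50.]
 [628.   2.  50.]
 [392. 136.  50.]
 [634. 107.  50.]]
```

Request:
{"op": "move_arm", "data": {
  "increments": [
    [[0.45,1,-4,2,0,0,0],[0.45,1,-4,4,0,0,-0.01],[0.45,0.5,-3,4.5,0,0,-0.01],[0.45,0,0,5,0,0,0],[0.45,0,0,4,0,0,0],[0.45,0,0,3,0,0,0],[0.45,0,0,0,0,0,0]]
  ]
}}

```text
time_s: 2.52
ee_pos: [490.1, -98.7, 61.0]
ee_rot: [-179.6, 0.2, 1.2]
force: [-0.5, 0.1, -0.2]
gripper_width: 40.7
```

```bash
python3 - <<'E'
from workcell import eyes
import cv2,pickle
from h import *
f=eyes.grab_frame("wrist"); pickle.dump(f,open("wrist2.pkl","wb"))
cv2.imwrite("pics/wrist2.png",f["color"][:,:,::-1])
to(490,-103,5.5,0.3)
E
```

```text
at [491.3 -99.1  62.3] [-179.66   -0.      1.15] w 40.8 t 2.58 | shift cm [-0.14  0.42  5.68] turn [-0.006  0.     0.015] F [-0.4  0.1  0. ]
```

View pics/wrist2.png

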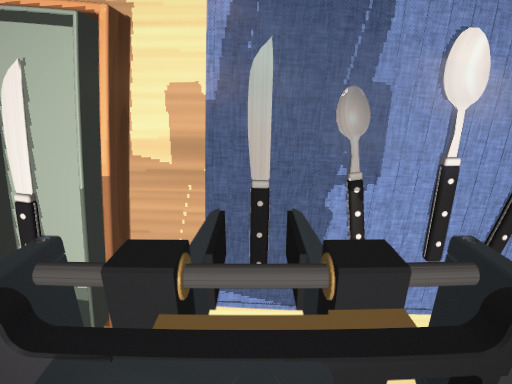

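Request:
{"op": "move_arm", "data": {
  "increments": [
    [[0.45,0,0.3,3,0,0,0.01],[0.45,0,0.1,2,0,0,0],[0.45,0,0,0.5,0,0,0],[0.45,0,0,0,0,0,0]]
  ]
}}

```text
time_s: 3.08
ee_pos: [497.5, -104.7, 12.7]
ee_rot: [-179.9, -0.8, 0.7]
force: [0.4, -0.8, 0.4]
gripper_width: 41.0
```

```bash
python3 -c "
from h import *
for i in range(3): to(490,-103,5.5,0.3)"
```

```text
at [ 497.5 -104.7   12.7] [-179.86   -0.79    0.7 ] w 41.0 t 3.08 | shift cm [-0.76 -0.18  0.71] turn [-0.002 -0.014  0.007] F [ 0.4 -0.8  0.4]
at [ 497.5 -104.7   12.7] [-179.86   -0.79    0.7 ] w 41.0 t 3.08 | shift cm [-0.76 -0.18  0.71] turn [-0.002 -0.014  0.007] F [ 0.4 -0.8  0.4]
at [ 497.5 -104.7   12.7] [-179.86   -0.79    0.7 ] w 41.0 t 3.08 | shift cm [-0.76 -0.18  0.71] turn [-0.002 -0.014  0.007] F [ 0.4 -0.8  0.4]
```

Request:
{"op": "move_arm", "data": {
  "increments": [
    [[0.45,-0.7,-0.1,0.3,0,-0.014,0],[0.45,0,0,0.3,0,0,0],[0.45,0,0,0,0,0,0]]
  ]
}}

```text
time_s: 3.45
ee_pos: [491.6, -104.0, 8.6]
ee_rot: [-179.9, -0.2, 0.7]
force: [-0.2, -0.5, -0.3]
gripper_width: 41.2
```

```bash
python3 -c "
from h import *
to(490,-103,5.5,0.3)"
```

```text
at [ 491.6 -104.     8.6] [-179.92   -0.19    0.73] w 41.2 t 3.45 | shift cm [-0.16 -0.11  0.31] turn [-0.001 -0.003  0.008] F [-0.2 -0.5 -0.3]
```

Go down 3 mm, close, then lift.

Request:
{"op": "move_arm", "data": {
  "increments": [
    [[0.45,-0.15,-0.1,0.3,0,0,0],[0.1,0,0,0,0,0,0],[0.0,0,0,0,0,0,0],[0.0,0,0,0,0,0,0],[0.0,0,0,0,0,0,0],[0.0,0,0,0,0,0,0]]
  ],
  "force": 25
}}

```text
time_s: 4.2
ee_pos: [490.1, -102.9, 5.5]
ee_rot: [-179.9, -0.2, 0.7]
force: [0.2, 1.5, -0.1]
gripper_width: 15.8
```

```bash
python3 -c "
from h import *
to(490,-103,5.5,0.3)"
```

```text
at [ 490.1 -102.9    5.5] [-179.92   -0.19    0.74] w 15.8 t 4.2 | shift cm [-0.01  0.01 -0.  ] turn [-0.001 -0.003  0.008] F [ 0.2  1.5 -0.1]
```

Request:
{"op": "move_arm", "data": {
  "increments": [
    [[0,0,0,-3,0,0,0],[0,0,0,-5,0,0,0],[0,0,0,-5,0,0,0],[0,0,-2,-2,0,0,0],[0,0,-4,0,0,0,0],[0,0,-5,0,0,0,0],[0,-0.5,-4,0,0,0,0],[0,-0.5,-1,0,0,0,0.06],[0,0,0,0,0,0,0.06],[0,0,0,0,0,0,0]]
  ]
}}

```text
time_s: 5.45
ee_pos: [476.9, 61.6, 160.2]
ee_rot: [-179.8, -0.2, -6.4]
force: [-0.1, -0.9, 0.2]
gripper_width: 15.4
```

```bash
python3 - <<'E'
from workcell import eyes
import cv2,pickle
from h import *
f=eyes.grab_frame("wrist"); pickle.dump(f,open("wrist3.pkl","wb"))
cv2.imwrite("pics/wrist3.png",cv2.resize(f["color"][:,:,::-1],(800,600),interpolation=cv2.INTER_CUBIC))
to(474,58,60,-6.5)
E
```

```text
at [476.9  61.5 160.2] [-1.7984e+02 -1.7000e-01 -6.3700e+00] w 15.6 t 5.5 | shift cm [-0.28  0.41 10.01] turn [-0.003 -0.003  0.002] F [-0.3 -1.  -0.2]
```

View pics/wrist3.png

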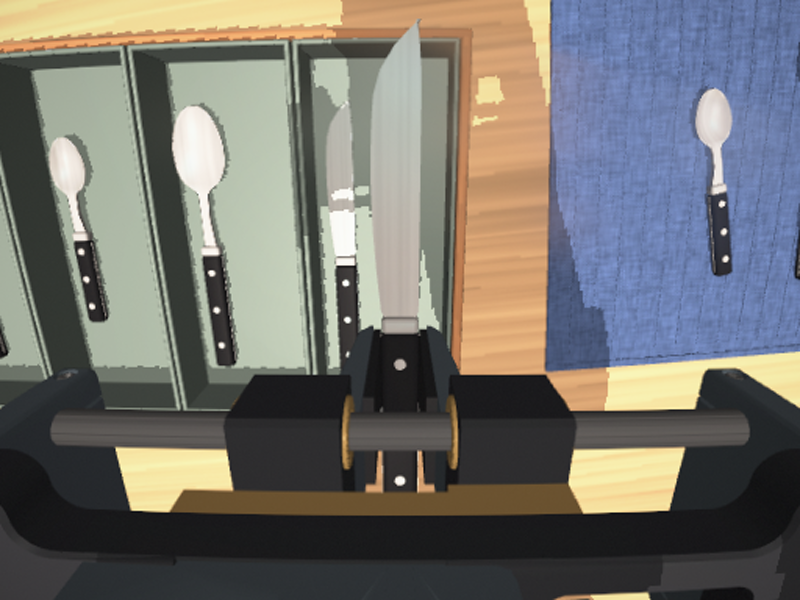

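```bash
python3 - <<'E'
import pickle
from h import *
f=pickle.load(open("wrist3.pkl","rb"))
s=.64
for n,a,b,g,z in [("sttea",(98,320),(83,236),70,19.5),("sttbsp",(226,364),(212,252),97.5,20.5)]:
    q=cast(f,np.array([a,b])*s,z)[:,:2]; d=q[1]-q[0]; L=np.hypot(*d); print(n,q.round(),"L",L.round(1),"mid",(q[0]+d/L*g).round(1),"yaw",np.degrees(np.arctan2(d[1],d[0])).round(1))
print("far wall tops",cast(f,np.array([(460,40),(292,42),(126,47)])*s,50).round())
q=cast(f,np.array([(180,405),(126,47)])*s,50);d=q[1]-q[0];print("divider",q.round(),np.degrees(np.arctan2(d[1],d[0])))
q=cast(f,np.array([(440,330),(455,50)])*s,50)
p=proj(f,[[383,27,50],[628,2,50]])/s;print(p)
E
```

```text
sttea [[470. 301.]
 [536. 292.]] L 66.5 mid [539.8 291.9] yaw -7.9
sttbsp [[423. 207.]
 [513. 197.]] L 90.4 mid [520.2 195.7] yaw -6.5
far wall tops [[625.  10.  50.]
 [635. 108.  50.]
 [646. 208.  50.]]
divider [[407. 235.  50.]
 [646. 208.  50.]] -6.496117580804898
[[460.67209924 407.40099688]
 [473.25434363  32.89141529]]
```

Request:
{"op": "move_arm", "data": {
  "increments": [
    [[0,-0.2,0.1,4,0,0,0],[0,0,0,4,0,0,0],[0,-0.2,0,3,0,-0.005,0],[0,0,0,0,0,0,0]]
  ]
}}

```text
time_s: 6.0
ee_pos: [475.0, 60.2, 48.4]
ee_rot: [-179.8, -0.1, -6.3]
force: [0.7, 0.5, 0.2]
gripper_width: 15.9
```

```bash
python3 -c "
from h import *
to(475,60.5,13,-6.5)"
```

```text
at [475.   60.2  48.4] [-1.7981e+02 -1.0000e-01 -6.2900e+00] w 15.9 t 6.0 | shift cm [-0.01 -0.02  3.54] turn [-0.003 -0.002  0.004] F [0.7 0.5 0.2]
```

Request:
{"op": "move_arm", "data": {
  "increments": [
    [[0,0,0,2,0,0,0],[0,-0.1,0,1.1,0,0,0],[0,0,0,0,0,0,0]]
  ]
}}

```text
time_s: 6.38
ee_pos: [477.3, 60.1, 19.8]
ee_rot: [-179.7, -0.5, -6.3]
force: [-0.9, -0.4, -0.1]
gripper_width: 15.7
```

```bash
python3 -c "
from h import *
to(475,60.5,13,-6.5)"
```

```text
at [477.3  60.1  19.8] [-179.73   -0.48   -6.28] w 15.7 t 6.38 | shift cm [-0.24 -0.01  0.67] turn [-0.005 -0.008  0.004] F [-0.9 -0.4 -0.1]
```

Request:
{"op": "move_arm", "data": {
  "increments": [
    [[0,-0.2,0,0.4,0,-0.008,0],[0,0,0,0.2,0,0,0],[0,0,0,0,0,0,0],[0.28,0,0,0,0,0,0],[0.28,0,0,0,0,0,0],[0.28,0,0,0,0,0,0]]
  ]
}}

```text
time_s: 7.12
ee_pos: [477.5, 60.6, 16.0]
ee_rot: [-179.7, -0.3, -6.3]
force: [0.5, -0.9, 0.5]
gripper_width: 25.7
```

```bash
python3 -c "
from h import *
to(475,60.5,13,-6.5)"
```

```text
at [477.5  60.6  16. ] [-179.66   -0.3    -6.26] w 25.7 t 7.12 | shift cm [-0.25  0.04  0.29] turn [-0.006 -0.005  0.004] F [ 0.5 -0.9  0.5]
```

Request:
{"op": "move_arm", "data": {
  "increments": [
    [[0.28,0,0,-3,0,0,0],[0.28,0,0,-5,0,0,0],[0.45,0,0,-4,0,0,0],[0.45,0.9,4,0,0,0,0],[0.45,0.9,4.5,0,0,0,0],[0.45,0.9,4.5,0,0,0,0],[0.45,0.9,4.5,0,0,0,0],[0.45,0.9,4,0,0,0,0],[0.45,0.9,2,0,0,0,0],[0.45,0,0,2,0,0,-0.14],[0.45,0,0,2,0,0,-0.14],[0.45,0,0,0,0,0,0]]
  ]
}}

```text
time_s: 8.62
ee_pos: [508.3, -185.4, 99.0]
ee_rot: [-179.8, -0.6, 10.3]
force: [-0.0, -0.2, 0.5]
gripper_width: 40.9
```

```bash
python3 - <<'E'
from workcell import eyes
import cv2,pickle
from h import *
f=eyes.grab_frame("wrist"); pickle.dump(f,open("wrist4.pkl","wb"))
cv2.imwrite("pics/wrist4.png",f["color"][:,:,::-1])
f=eyes.grab_frame("side"); cv2.imwrite("pics/side4.png",cv2.resize(f["color"][100:310,220:420,::-1],None,fx=2.8,fy=2.8,interpolation=cv2.INTER_CUBIC))
to(505,-182,5.5,9.6)
E
```

```text
at [ 509.5 -185.9  100.6] [-179.9    -0.78   10.29] w 40.8 t 8.72 | shift cm [-0.5  -0.45  9.51] turn [-0.002 -0.014  0.012] F [ 0.9 -0.2  0.4]
```

View pics/wrist4.png

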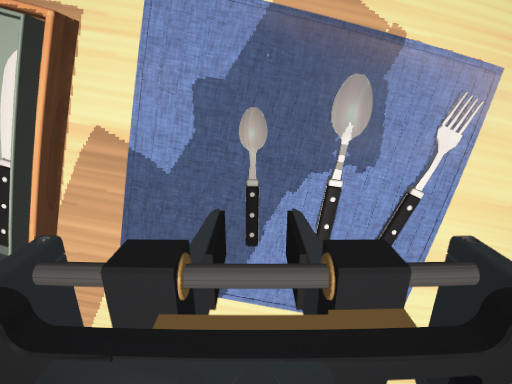

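View pics/side4.png

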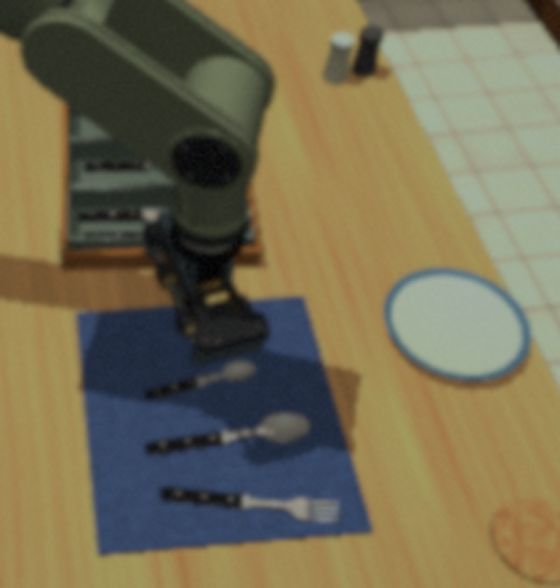

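Request:
{"op": "move_arm", "data": {
  "increments": [
    [[0.45,-0.4,-0.4,3,0,-0.014,0],[0.45,-0.1,0,3,0,0,0],[0.45,0,0,2,0,0,0.005],[0.45,0,0,0,0,0,0]]
  ]
}}

```text
time_s: 9.22
ee_pos: [508.8, -182.6, 23.6]
ee_rot: [179.8, -0.5, 9.7]
force: [-0.7, -0.1, -0.7]
gripper_width: 41.4
```

```bash
python3 -c "
from h import *
to(505,-182,5.5,9.8)"
```

```text
at [ 508.8 -182.6   23.6] [179.82  -0.49   9.71] w 41.4 t 9.22 | shift cm [-0.38 -0.13  1.81] turn [ 0.003 -0.008 -0.002] F [-0.7 -0.1 -0.7]
```

Request:
{"op": "move_arm", "data": {
  "increments": [
    [[0.45,-0.3,-0.1,1,0,-0.008,0],[0.45,-0.1,0,0.6,0,0,0],[0.45,0,0,0,0,0,0]]
  ]
}}

```text
time_s: 9.6
ee_pos: [506.6, -182.7, 9.4]
ee_rot: [179.7, -0.3, 9.7]
force: [-0.5, -0.0, -0.6]
gripper_width: 41.0
```

```bash
python3 -c "
from h import *
to(505,-182,5.5,9.8)"
```

```text
at [ 506.6 -182.7    9.4] [179.67  -0.26   9.66] w 41.0 t 9.6 | shift cm [-0.15 -0.1   0.39] turn [ 0.006 -0.004 -0.002] F [-0.5 -0.  -0.6]
```

Request:
{"op": "move_arm", "data": {
  "increments": [
    [[0.45,-0.1,-0.1,0.38,0,0,0],[0.1,0,0,0,0,0,0],[0.0,0,0,0,0,0,0],[0.0,0,0,0,0,0,0],[0.0,0,0,0,0,0,0],[0.0,0,0,0,0,0,0]]
  ]
}}

```text
time_s: 10.35
ee_pos: [506.0, -182.2, 6.2]
ee_rot: [179.6, -0.3, 9.6]
force: [0.8, 0.2, 0.4]
gripper_width: 12.9
```

```bash
python3 -c "
from h import *
to(511,255,150,-6.5)"
```

```text
at [ 506.  -182.2    6.2] [179.62  -0.35   9.64] w 12.9 t 10.35 | shift cm [  7.9  -42.92 -14.62] turn [ 0.006 -0.007  0.282] F [0.8 0.2 0.4]
```

Request:
{"op": "move_arm", "data": {
  "increments": [
    [[0,0,0,-3,0,0,0],[0,0,0,-5,0,0,0],[0,0,0,-5,0,0,0],[0,0.5,-3,-2,0,0,0],[0,0.9,-5,0,0,0,0],[0,0.9,-5,0,0,0,0],[0,0.9,-5,0,0,0,0],[0,0.9,-5,0,0,0,0],[0,0.9,-5,0,0,0,0],[0,0.9,-5,0,0,0,0],[0,0.9,-4,0,0,0,0],[0,0,0,0,0,0,0]]
  ]
}}

```text
time_s: 11.85
ee_pos: [511.4, 205.8, 159.5]
ee_rot: [179.6, -0.6, 9.5]
force: [-0.1, -0.2, -0.3]
gripper_width: 12.9
```

```bash
python3 -c "
from h import *
to(511,255,150,-6.5)"
```

```text
at [511.4 205.8 159.5] [179.64  -0.55   9.47] w 12.9 t 11.85 | shift cm [ 0.76 -4.86  0.93] turn [ 0.005 -0.01   0.279] F [-0.1 -0.2 -0.3]
```

Request:
{"op": "move_arm", "data": {
  "increments": [
    [[0,0.5,-3,0,0,0,0],[0,0.3,-1.9,0,0,-0.01,0],[0,0,0,0,0,0,0.14],[0,0,0,0,0,0,0.14],[0,0,0,0,0,0,0]]
  ]
}}

```text
time_s: 12.48
ee_pos: [510.9, 253.1, 158.6]
ee_rot: [179.4, 0.1, -7.1]
force: [-1.0, -0.4, -0.5]
gripper_width: 12.8
```

```bash
python3 - <<'E'
from workcell import eyes
import cv2,pickle
from h import *
f=eyes.grab_frame("wrist"); pickle.dump(f,open("wrist5.pkl","wb"))
cv2.imwrite("pics/wrist5.png",cv2.resize(f["color"][:,:,::-1],(800,600),interpolation=cv2.INTER_CUBIC))
to(511,255,60,-6.5)
E
```

```text
at [510.9 253.  158.6] [ 1.7936e+02  8.0000e-02 -7.0400e+00] w 12.8 t 12.53 | shift cm [-0.   -0.31  9.85] turn [ 0.011  0.001 -0.009] F [0.  0.7 0. ]
```

View pics/wrist5.png

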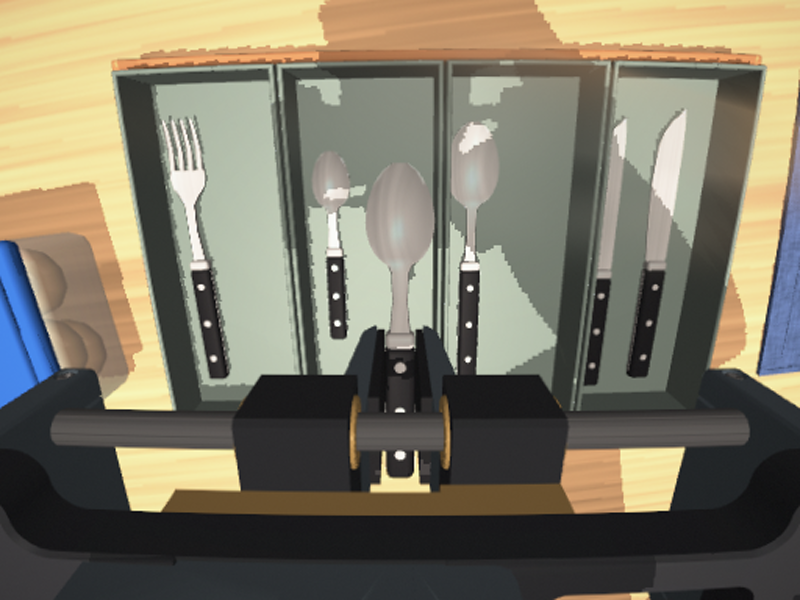

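```bash
python3 - <<'E'
import pickle
from h import *
f=pickle.load(open("wrist5.pkl","rb"))
s=.64
q=cast(f,np.array([(113,70),(277,68),(446,63),(610,63),(765,66)])*s,50);print("far corners",q.round())
a=np.radians(-6.5);ux=np.array([np.cos(a),np.sin(a)])
print("bin centres fork,tea,tbsp,knife",((q[:-1,:2]+q[1:,:2])/2-124*ux).round(1))
q=cast(f,np.array([(218,376),(202,265)])*s,20.5);print("stfork",q.round(),(q[0,:2]+97.5*ux).round())
q=cast(f,np.array([(336,336),(335,254)])*s,19.5);print("sttea",q.round(),(q[0,:2]+70*ux).round())
q=cast(f,np.array([(640,375),(652,268)])*s,20.5);print("knife",q.round(),(q[0,:2]+102*ux).round())
print("box lid edge",cast(f,np.array([(15,245),(55,370)])*s,91).round())
E
```

```text
far corners [[669. 405.  50.]
 [656. 307.  50.]
 [646. 208.  50.]
 [636. 110.  50.]
 [626.  11.  50.]]
bin centres fork,tea,tbsp,knife [[539.1 369.6]
 [527.5 271.2]
 [517.6 173. ]
 [507.6  74.8]]
stfork [[450. 404.  20.]
 [540. 394.  20.]] [547. 393.]
sttea [[472. 306.  20.]
 [535. 296.  20.]] [542. 298.]
knife [[407.  68.  20.]
 [496.  63.  20.]] [508.  56.]
box lid edge [[578. 466.  91.]
 [499. 471.  91.]]
```

Request:
{"op": "move_arm", "data": {
  "increments": [
    [[0,-0.1,-0.4,4,0.01,0,-0.008],[0,-0.1,0,4,0,0,0],[0,-0.2,0,3,0,0,0],[0,0,0,0,0,0,0]]
  ]
}}

```text
time_s: 13.02
ee_pos: [508.9, 255.6, 47.1]
ee_rot: [180.0, -0.1, -6.2]
force: [-0.9, 0.2, 0.0]
gripper_width: 12.3
```

```bash
python3 -c "
from h import *
to(510,258,13.5,-6.5)"
```

```text
at [508.9 255.6  47.1] [ 1.7999e+02 -7.0000e-02 -6.1900e+00] w 12.3 t 13.03 | shift cm [ 0.08 -0.25  3.36] turn [ 0.    -0.001  0.005] F [-0.9  0.2  0. ]
```

Request:
{"op": "move_arm", "data": {
  "increments": [
    [[0,0,-0.2,2,0,0,0.005],[0,-0.1,0,1.2,0,0,0],[0,-0.1,0,0.2,0,0,0],[0,0,0,0,0,0,0]]
  ]
}}

```text
time_s: 13.52
ee_pos: [511.0, 258.8, 16.9]
ee_rot: [-179.8, -0.5, -6.3]
force: [0.1, 0.8, -0.0]
gripper_width: 13.0
```

```bash
python3 -c "
from h import *
to(510,258,13.5,-6.5)"
```

```text
at [511.  258.8  16.9] [-179.77   -0.49   -6.34] w 13.0 t 13.53 | shift cm [-0.09  0.09  0.34] turn [-0.004 -0.009  0.003] F [ 0.1  0.8 -0. ]
```

Request:
{"op": "move_arm", "data": {
  "increments": [
    [[0,-0.1,0,0.3,0,0,0],[0.26,0,0,0,0,0,0],[0.26,0,0,0,0,0,0],[0.26,0,0,0,0,0,0],[0.26,0,0,-3,0,0,0],[0.26,0,0,-5,0,0,0],[0.45,0,0,-5,0,0,0],[0.45,0,3,0,0,0,0],[0.45,0.6,5,0,0,0,0],[0.45,0.6,5,0,0,0,0],[0.45,0.6,5,0,0,0,0],[0.45,0.6,5,0,0,0,0]]
  ]
}}

```text
time_s: 15.02
ee_pos: [509.6, 24.7, 149.8]
ee_rot: [-179.6, -0.9, -5.9]
force: [0.3, -0.2, 0.2]
gripper_width: 41.0
```

```bash
python3 -c "
from h import *
to(515,-260,110,1.8)"
```

```text
at [509.6  24.7 149.8] [-179.61   -0.91   -5.89] w 41.0 t 15.03 | shift cm [ 3.4  28.29  3.84] turn [-0.006 -0.016 -0.134] F [ 0.3 -0.2  0.2]
```

Request:
{"op": "move_arm", "data": {
  "increments": [
    [[0.45,0.6,5,0.5,0,-0.01,0],[0.45,0.6,5,0.5,0,0,0],[0.45,0.6,5,0.5,0,0,0],[0.45,0.6,5,0.5,0,0,0],[0.45,0.6,4.5,0.5,0,0,0],[0.45,0.4,3,0.5,0,0,0],[0.45,0,0,0.5,0,0,-0.07],[0.45,0,0,0,0,0,-0.07],[0.45,0,0,0,0,0,0]]
  ]
}}

```text
time_s: 16.15
ee_pos: [514.6, -266.2, 112.7]
ee_rot: [-179.7, -0.6, 2.0]
force: [-0.4, -0.2, 0.4]
gripper_width: 41.1
```

```bash
python3 - <<'E'
from workcell import eyes
import cv2,pickle
from h import *
f=eyes.grab_frame("wrist"); pickle.dump(f,open("wrist6.pkl","wb"))
cv2.imwrite("pics/wrist6.png",f["color"][:,:,::-1])
to(515,-260,5.5,1.8)
E
```

```text
at [ 514.6 -266.1  112.7] [-179.71   -0.58    1.96] w 41.0 t 16.2 | shift cm [-0.04 -0.55 10.72] turn [-0.005 -0.01   0.003] F [ 0.7 -0.6 -0.3]
```

View pics/wrist6.png

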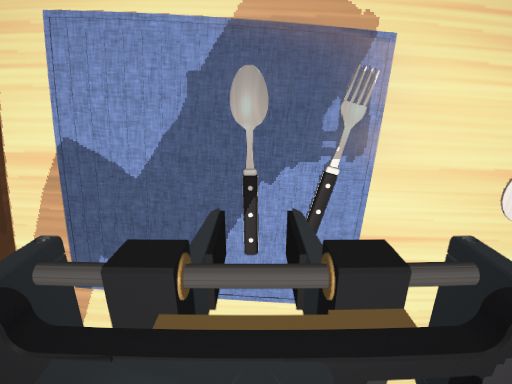

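Request:
{"op": "move_arm", "data": {
  "increments": [
    [[0.45,-0.1,-0.4,3,0,-0.01,0],[0.45,-0.1,-0.1,3.5,0,0,0],[0.45,-0.2,0,3,0,0,0],[0.45,-0.1,0,0.5,0,0,0],[0.45,0,0,0,0,0,0]]
  ]
}}

```text
time_s: 16.82
ee_pos: [512.0, -260.7, 12.7]
ee_rot: [-179.9, -0.3, 1.8]
force: [-0.3, -0.6, 0.2]
gripper_width: 41.1
```

```bash
python3 -c "
from h import *
to(515,-260,5.5,1.8)"
```

```text
at [ 512.  -260.7   12.7] [-179.87   -0.28    1.78] w 41.1 t 16.82 | shift cm [ 0.3  -0.06  0.72] turn [-0.002 -0.005 -0.   ] F [-0.3 -0.6  0.2]
```

Request:
{"op": "move_arm", "data": {
  "increments": [
    [[0.45,0.2,0,0.4,0,-0.005,0],[0.45,0,0,0.2,0,0,0],[0.45,0,0,0.1,0,0,0],[0.1,0,0,0,0,0,0],[0.0,0,0,0,0,0,0],[0.0,0,0,0,0,0,0],[0.0,0,0,0,0,0,0],[0.0,0,0,0,0,0,0]]
  ]
}}

```text
time_s: 17.82
ee_pos: [516.4, -261.7, 8.7]
ee_rot: [179.9, -0.3, 1.7]
force: [0.3, -0.4, -0.2]
gripper_width: 14.7
```

```bash
python3 -c "
from h import *
to(493,160,150,-6.5)"
```

```text
at [ 516.4 -261.7    8.7] [179.95  -0.31   1.75] w 14.7 t 17.82 | shift cm [ -0.98 -42.21 -14.17] turn [ 0.001 -0.005  0.144] F [ 0.3 -0.4 -0.2]
```

Request:
{"op": "move_arm", "data": {
  "increments": [
    [[0.45,0,0,0,0,0,0],[0.45,0,0,0,0,0,0],[0.45,0,0,0.35,0,0,0],[0.1,0,0,0,0,0,0],[0.0,0,0,0,0,0,0],[0.0,0,0,0,0,0,0],[0.0,0,0,0,0,0,0],[0.0,0,0,0,0,0,0]]
  ]
}}

```text
time_s: 18.82
ee_pos: [516.4, -261.7, 4.8]
ee_rot: [180.0, -0.3, 1.7]
force: [0.2, -0.3, -0.5]
gripper_width: 15.0
```

```bash
python3 -c "
from h import *
to(493,160,150,-6.5)"
```

```text
at [ 516.4 -261.7    4.8] [179.95  -0.29   1.75] w 15.0 t 18.82 | shift cm [ -0.97 -42.21 -14.56] turn [ 0.    -0.005  0.144] F [ 0.2 -0.3 -0.5]
```

Request:
{"op": "move_arm", "data": {
  "increments": [
    [[0,0,0,-3,0,0,0],[0,0,0,-5,0,0,0],[0,0,0,-5,0,0,0],[0,0,-3,-2,0,0,0],[0,0,-5,0,0,0,0],[0,0,-5,0,0,0,0],[0,0,-5,0,0,0,0],[0,0,-5,0,0,0,0],[0,0,-5,0,0,0,0],[0,0,-5,0,0,0,0],[0,0,-4,0,0,0,0],[0,0,0,0,0,0,0]]
  ]
}}

```text
time_s: 20.32
ee_pos: [504.7, 118.8, 159.9]
ee_rot: [-180.0, -0.5, 1.6]
force: [0.2, -0.1, 0.1]
gripper_width: 14.6
```

```bash
python3 -c "
from h import *
to(493,158.6,150,-6.5)"
```

```text
at [504.7 118.8 159.9] [-179.99   -0.49    1.59] w 14.6 t 20.32 | shift cm [-1.07 -4.01  0.98] turn [-0.001 -0.008  0.141] F [ 0.2 -0.1  0.1]
```

Request:
{"op": "move_arm", "data": {
  "increments": [
    [[0,-0.6,-2,0,0,-0.008,0.07],[0,-0.2,-2,1,0,0,0.07],[0,-0.2,0,4,0,0,0],[0,0,0,4,0,0,0],[0,-0.1,0,2,0,0,0],[0,0,0,0,0,0,0]]
  ]
}}

```text
time_s: 21.08
ee_pos: [495.0, 155.1, 47.7]
ee_rot: [179.9, -0.2, -6.8]
force: [-0.8, 1.0, 0.0]
gripper_width: 14.8
```

```bash
python3 - <<'E'
from workcell import eyes
import cv2
from h import *
f=eyes.grab_frame("wrist")
cv2.imwrite("pics/wrist7.png",f["color"][:,:,::-1])
to(493,158.6,12.5,-6.5)
E
```

```text
at [495.8 155.4  48.6] [179.95  -0.27  -6.85] w 15.0 t 21.12 | shift cm [-0.33 -0.29  3.61] turn [ 0.001 -0.005 -0.006] F [ 0.1  0.5 -0.9]
```

View pics/wrist7.png

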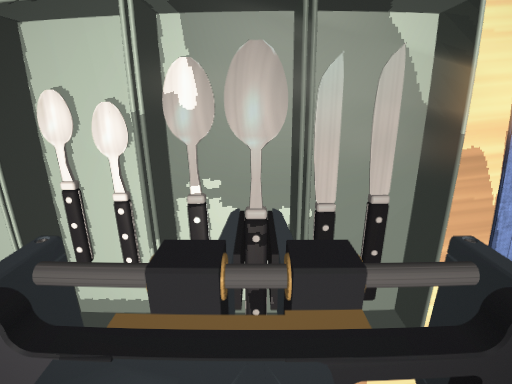

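Request:
{"op": "move_arm", "data": {
  "increments": [
    [[0,-0.2,-0.3,2,0,-0.005,-0.005],[0,-0.2,0,1.2,0,0,0],[0,-0.1,0,0.4,0,0,0],[0,0,0,0,0,0,0]]
  ]
}}

```text
time_s: 21.62
ee_pos: [495.0, 158.4, 15.8]
ee_rot: [-179.9, -0.5, -6.6]
force: [-0.0, 0.2, 0.6]
gripper_width: 14.7
```

```bash
python3 -c "
from h import *
to(493,158.6,12.5,-6.5)"
```

```text
at [495.  158.4  15.8] [-179.88   -0.45   -6.65] w 14.7 t 21.62 | shift cm [-0.2   0.01  0.32] turn [-0.002 -0.008 -0.003] F [-0.   0.2  0.6]
```

Request:
{"op": "move_arm", "data": {
  "increments": [
    [[0,-0.1,0,0.25,0,0,0],[0.28,0,0,0,0,0,0],[0.28,0,0,0,0,0,0],[0.28,0,0,0,0,0,0],[0.28,0,0,-3,0,0,0],[0.28,0,0,-5,0,0,0],[0.45,0,0,-5,0,0,0],[0.45,0,3,0,0,0,0],[0.45,0.8,5,0,0,0,0],[0.45,0.8,5,0,0,0,0],[0.45,0.8,5,0,0,0,0],[0.45,0.8,5,0,0,0,0]]
  ]
}}

```text
time_s: 23.12
ee_pos: [500.8, -76.7, 150.0]
ee_rot: [-179.8, -0.9, -6.2]
force: [1.0, 0.2, -0.5]
gripper_width: 40.9
```

```bash
python3 -c "
from h import *
to(515.6,-337.3,110,-14.7)"
```

```text
at [500.8 -76.7 150. ] [-179.78   -0.91   -6.2 ] w 40.9 t 23.12 | shift cm [ 4.22 25.77  3.97] turn [-0.005 -0.016  0.148] F [ 1.   0.2 -0.5]
```

Request:
{"op": "move_arm", "data": {
  "increments": [
    [[0.45,0.7,5,0.5,0,-0.01,0],[0.45,0.8,5,0.5,0,0,0],[0.45,0.8,5,0.5,0,0,0],[0.45,0.8,5,0.5,0,0,0],[0.45,0.6,3,0.5,0,0,0],[0.45,0.4,1.5,0.5,0,0,0.07],[0.45,0,0,0.5,0,0,0.07],[0.45,0,0,0,0,0,0],[0.45,0,0,0,0,0,0]]
  ]
}}

```text
time_s: 24.25
ee_pos: [514.6, -337.6, 113.4]
ee_rot: [-179.7, -0.4, -14.7]
force: [0.2, 0.3, 0.9]
gripper_width: 40.7
```

```bash
python3 - <<'E'
from workcell import eyes
import cv2,pickle
from h import *
f=eyes.grab_frame("wrist")
cv2.imwrite("pics/wrist8.png",f["color"][:,:,::-1]);pickle.dump(f,open("wrist8.pkl","wb"))
to(515.6,-337.3,5.5,-14.7)
E
```

```text
at [ 514.6 -337.4  113.4] [-179.73   -0.43  -14.72] w 41.0 t 24.3 | shift cm [1.000e-02 1.000e-02 1.079e+01] turn [-0.005 -0.007 -0.   ] F [-0.1  0.8 -0.7]
```

View pics/wrist8.png

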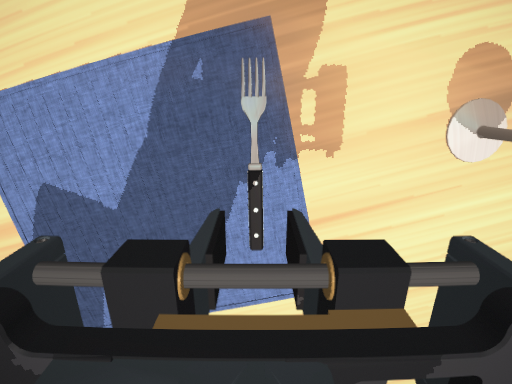

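Fork is centred and aligned (handle at col 256); goblet foot is well clear at (478,130).

Request:
{"op": "move_arm", "data": {
  "increments": [
    [[0.45,-0.1,0,3,0,-0.007,0],[0.45,-0.1,0,3.5,0,0,0],[0.45,-0.2,0,3,0,0,0],[0.45,-0.1,0,0.5,0,0,0],[0.45,0,0,0,0,0,0]]
  ]
}}

```text
time_s: 24.92
ee_pos: [512.9, -335.8, 14.6]
ee_rot: [-179.9, -0.4, -14.4]
force: [-0.1, 0.3, 0.4]
gripper_width: 41.1
```

```bash
python3 -c "
from h import *
to(515.6,-337.3,5.5,-14.7)"
```

```text
at [ 512.9 -335.8   14.6] [-179.87   -0.42  -14.42] w 41.1 t 24.93 | shift cm [0.29 0.08 0.91] turn [-0.002 -0.007  0.005] F [-0.1  0.3  0.4]
```

Request:
{"op": "move_arm", "data": {
  "increments": [
    [[0.45,0.1,0,0.5,0,-0.005,0.005],[0.45,0,0,0.2,0,0,0],[0.45,0,0,0,0,0,0]]
  ]
}}

```text
time_s: 25.3
ee_pos: [516.0, -337.1, 10.3]
ee_rot: [-180.0, -0.4, -14.7]
force: [-0.6, -0.3, 0.6]
gripper_width: 41.1
```

```bash
python3 -c "
from h import *
to(515.6,-337.3,5.5,-14.7)"
```

```text
at [ 516.  -337.1   10.3] [-179.98   -0.43  -14.7 ] w 41.1 t 25.3 | shift cm [-0.04  0.03  0.48] turn [-0.    -0.007  0.   ] F [-0.6 -0.3  0.6]
```

Request:
{"op": "move_arm", "data": {
  "increments": [
    [[0.45,0,0,0.45,0,0,0],[0.45,0,0,0,0,0,0],[0.1,0,0,0,0,0,0],[0.0,0,0,0,0,0,0],[0.0,0,0,0,0,0,0],[0.0,0,0,0,0,0,0],[0.0,0,0,0,0,0,0]]
  ]
}}

```text
time_s: 26.18
ee_pos: [516.2, -337.3, 6.0]
ee_rot: [-180.0, -0.5, -14.7]
force: [0.3, 0.7, 0.8]
gripper_width: 15.0
```

```bash
python3 -c "
from h import *
to(510.4,356.6,190,-6.5)"
```

```text
at [ 516.2 -337.3    6. ] [-180.     -0.47  -14.7 ] w 15.0 t 26.18 | shift cm [-18.02 -66.98 -18.54] turn [ 0.001 -0.008 -0.143] F [0.3 0.7 0.8]
```

Request:
{"op": "move_arm", "data": {
  "increments": [
    [[0,0,0,-3,0,0,0],[0,0,0,-5,0,0,0],[0,0,0,-5,0,0,-0.07],[0,0,0,-4,0,0,-0.07],[0,-0.6,-3,0,0,0,0],[0,-0.6,-5,0,0,0,0],[0,-0.6,-5,0,0,0,0],[0,-0.6,-5,0,0,0,0],[0,-0.6,-5,0,0,0,0],[0,-0.6,-5,0,0,0,0],[0,-0.6,-5,0,0,0,0],[0,-0.6,-5,0,0,0,0]]
  ]
}}

```text
time_s: 27.68
ee_pos: [509.9, 53.9, 180.6]
ee_rot: [180.0, -0.6, -6.8]
force: [0.5, -0.3, -0.1]
gripper_width: 14.7
```

```bash
python3 -c "
from h import *
to(510.4,356.6,190,-6.5)"
```

```text
at [509.9  53.9 180.6] [179.97  -0.6   -6.84] w 14.7 t 27.68 | shift cm [ -3.55 -30.06  -0.99] turn [ 0.001 -0.01  -0.006] F [ 0.5 -0.3 -0.1]
```

Request:
{"op": "move_arm", "data": {
  "increments": [
    [[0,-0.5,-5,0,0,-0.01,0],[0,-0.5,-5,0,0,0,0],[0,-0.5,-5,0,0,0,0],[0,-0.5,-5,0,0,0,0],[0,-0.5,-5,0,0,0,0],[0,-0.5,-4,0,0,0,0],[0,0,0,0,0,0,0]]
  ]
}}

```text
time_s: 28.55
ee_pos: [512.3, 358.3, 179.7]
ee_rot: [180.0, -0.1, -6.6]
force: [-0.7, -0.3, -0.5]
gripper_width: 14.8
```

```bash
python3 -c "
from h import *
to(510.4,356.6,50,-6.5)"
```

```text
at [512.3 358.3 179.7] [ 1.7997e+02 -6.0000e-02 -6.5600e+00] w 14.8 t 28.55 | shift cm [-0.18  0.19 12.97] turn [ 0.001 -0.001 -0.001] F [-0.7 -0.3 -0.5]
```

Request:
{"op": "move_arm", "data": {
  "increments": [
    [[0,-0.1,0.2,4,0,0,0],[0,-0.1,0,4.5,0,0,0],[0,-0.2,0,4,0,0,0],[0,0,0,0.5,0,0,0],[0,0,0,0,0,0,0]]
  ]
}}

```text
time_s: 29.18
ee_pos: [509.7, 354.0, 48.9]
ee_rot: [180.0, -0.3, -6.6]
force: [0.0, -0.2, 0.3]
gripper_width: 14.8
```

```bash
python3 - <<'E'
from workcell import eyes
import cv2,pickle
from h import *
f=eyes.grab_frame("wrist")
cv2.imwrite("pics/wrist9.png",f["color"][:,:,::-1])
to(510.4,356.6,13.5,-6.5)
E
```

```text
at [509.7 354.1  49.1] [-180.     -0.27   -6.61] w 14.8 t 29.23 | shift cm [ 0.02 -0.26  3.56] turn [-0.    -0.005 -0.002] F [ 0.3 -0.8 -0.6]
```

View pics/wrist9.png

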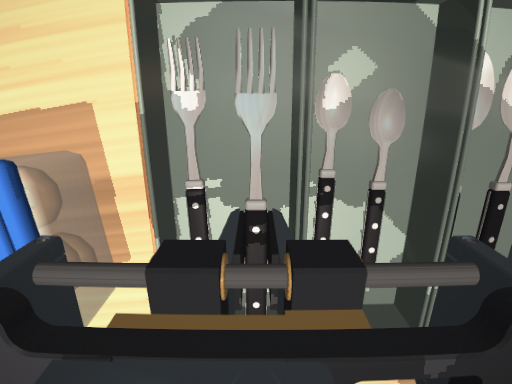

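Request:
{"op": "move_arm", "data": {
  "increments": [
    [[0,0,-0.2,2,0,-0.005,0],[0,-0.1,0,1.2,0,0,0],[0,-0.1,0,0.4,0,0,0],[0,0,0,0,0,0,0]]
  ]
}}

```text
time_s: 29.72
ee_pos: [509.8, 357.4, 13.7]
ee_rot: [-179.8, -0.2, -6.6]
force: [0.7, 0.1, -1.1]
gripper_width: 14.6
```

```bash
python3 -c "
from h import *
to(510.4,356.6,13.5,-6.5)"
```

```text
at [509.8 357.4  13.7] [-179.8    -0.21   -6.62] w 14.6 t 29.73 | shift cm [0.07 0.07 0.02] turn [-0.004 -0.004 -0.002] F [ 0.7  0.1 -1.1]
```

Release, rise and back off toward the robot side so the tray is fully visible.

Request:
{"op": "move_arm", "data": {
  "increments": [
    [[0.28,0,0,0,0,0,0],[0.28,0,0,0,0,0,0],[0.28,0,0,0,0,0,0],[0.28,0,0,-3,0,0,0],[0.28,0,0,-5,0,0,0],[0.28,0,0,-5,0,0,0],[0.28,0,4,-5,0,0,0],[0.28,-2,5,-3,0,0,0],[0.28,-3,5,0,0,0,0],[0.28,-3,4,0,0,0,0],[0.28,0,0,0,0,0,0],[0.28,0,0,0,0,0,0]]
  ]
}}

```text
time_s: 31.22
ee_pos: [408.3, 185.1, 230.3]
ee_rot: [-179.6, -0.8, -6.6]
force: [-0.1, 0.7, 0.4]
gripper_width: 25.5
```

```bash
python3 - <<'E'
from workcell import eyes
import cv2,pickle
from h import *
f=eyes.grab_frame("wrist");pickle.dump(f,open("wrist10.pkl","wb"))
cv2.imwrite("pics/wrist10.png",cv2.resize(f["color"][:,:,::-1],(800,600),interpolation=cv2.INTER_CUBIC))
g=eyes.grab_frame("side"); cv2.imwrite("pics/side10.png",cv2.resize(g["color"][:,:,::-1],(800,600),interpolation=cv2.INTER_CUBIC))
to(460,200,200,-6.5)
E
```

```text
at [408.4 185.4 229.9] [-179.61   -0.69   -6.54] w 26.0 t 31.32 | shift cm [ 4.92 -2.01  3.06] turn [-0.007 -0.012 -0.001] F [ 0.1  0.8 -0.2]
```

View pics/wrist10.png

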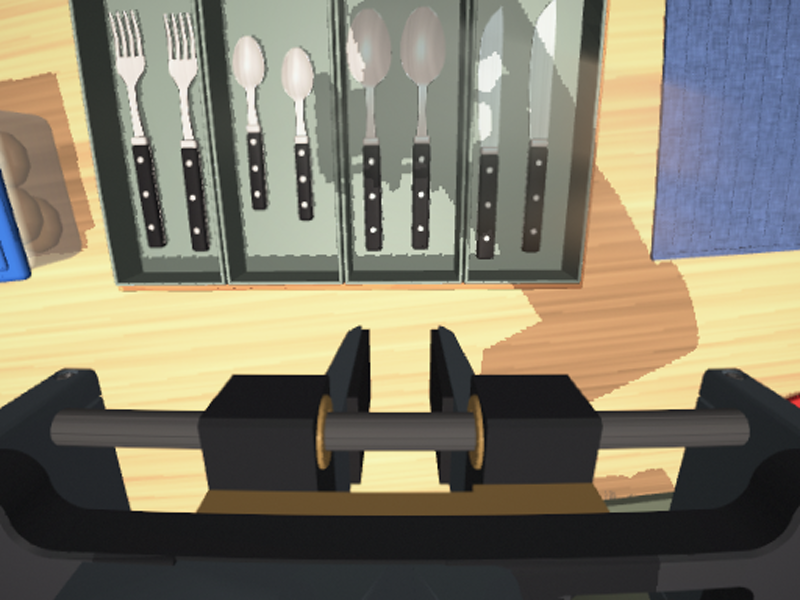

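View pics/side10.png

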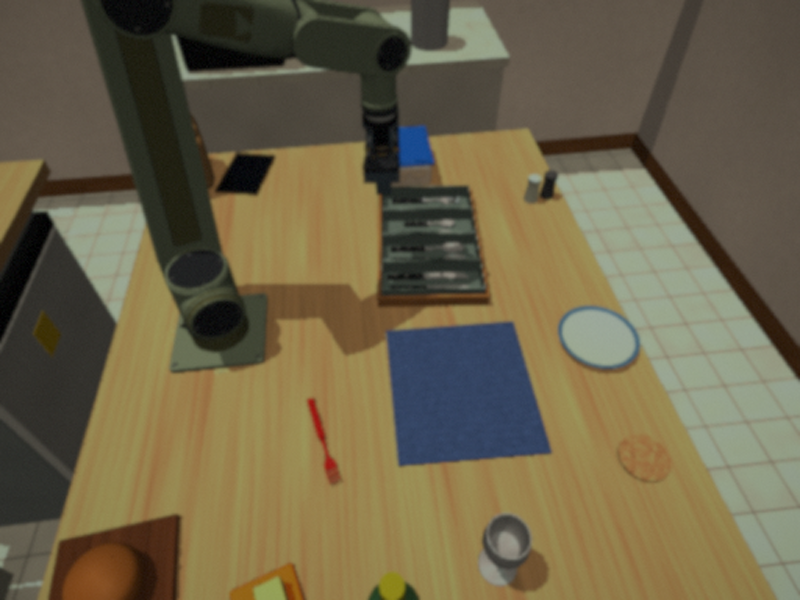

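```bash
python3 -c "
from workcell import job
print(job.job_done())"
```

```text
the job is handed in; nothing more can be done
None
```

All four pieces are in their bins, and I handed the job in at about 31 s of robot time. I gripped the knife, teaspoon, tablespoon and fork by their handles near the balance point. I then laid each one in the free half of the bin holding its own kind, lengthwise.

- **Placement:** the last wrist and side pictures show each piece lying beside its twin and parallel to it, and the mat is empty. I judged that all four lie flat, and that the teaspoon, tablespoon and fork are within tolerance, by eye and from the release poses. I measured only the knife after its release: its middle came out about 19 mm across from the bin centre, against a limit of 45 mm.
- **Goblet, food box and red fork:** by eye, they are at the same spots in the side picture as at the start. The gripper's end hides part of the food box in that last picture.
- **Corrections on the way:** I closed on the tablespoon about 3 mm too high at first, so I reopened, went lower and gripped it again. The knife was released about 3 mm above the bin floor.
- **Gripper:** it was clear of everything at the end. No check failed or disagreed.

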